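# Make up a soldering kit and a fault-finding kit in two trays

## Task

Make up two kits from the stock on the bench. The soldering kit goes in the tray with the divider: the solder reel standing on its flange in the larger compartment and the small flux bottle upright in the smaller one; the fault-finding kit goes in the tray without a divider: the cream fuse box flat on the tray floor, the cube relay lying level on top of the fuse box at its middle, and the round black loupe flat on the tray floor beside them. Let go of everything and leave the marker and the key fob where they are.

Things in the scene. Friction and masses are not known exactly. Their poses are not given: they have to be found in the camera images.
- reel: Reel of solder wire with blue flanges, standing on one flange on the bench: 56 mm diameter, 34 mm high. Round: grip it across the flanges from above. Origin: centre of the underside, z up along its axis. About 0.15 to 0.3 kg.
- bottle: Small white flux bottle with a black screw cap, standing upright: body 27 mm diameter up to 40 mm, cap 17 mm diameter from 40 to 62 mm. Origin: centre of the underside, z up. About 0.04 kg.
- fuse_case: Flat cream plastic box of fuses, 36 (x) x 56 (y) x 18 (z) mm, lying on the bench. Origin: centre of the underside, z up. About 0.03 kg; grip it across the 36 mm.
- relay: Black cube relay lying on its side: body 24 (x) x 26 (y) x 22 (z) mm, with copper blades at its -y end, 34 mm long in all. Origin: underside, middle of the 34 mm; the solid body reaches from y = -9 to +17 mm. About 0.02 kg; grip it across x, the 24 mm, at y = +4 mm.
- magnifier: Round black loupe, lens down: 36 mm diameter, 26 mm high. Origin: centre of the underside, z up. About 0.05 kg.
- divided_tray: Open tray with one divider across it, white rim and grey floor, fixed, 156 (x) x 108 (y) x 12 mm, walls 3 mm, inner floor 3 mm above the bench. Origin: centre of the underside; x along the length, from the larger to the smaller compartment, z up. Divider 3 mm thick, 11 mm high, at x = +15 mm: larger compartment x = -75 to +13.5 mm (middle -31), smaller +16.5 to +75 mm (middle +46).
- plain_tray: Open tray without a divider, white rim and grey floor, fixed, 156 (x) x 108 (y) x 12 mm, walls 3 mm, inner floor 3 mm above the bench. Origin: centre of the underside; x along the length, z up. One space from x = -75 to +75 mm, y = -51 to +51 mm: the fuse box with its long side along x fits at one end, the loupe at the other.
- felt_marker: White felt marker with black cap, lying: 132 mm long (y), 16 mm thick; origin: middle of the underside. Bystander: not part of any kit.
- fob: Black car-key fob, lying: 33 x 72 x 12 mm, long in y; origin: middle of the underside. Bystander: not part of any kit.

How it is judged (in metres and radians):
At the end, for the whole second after the job is handed in: Divided tray: reel flat on the floor of the larger compartment, bottle upright in the smaller. Plain tray: fuse box and loupe flat on its floor, relay level on the fuse box, middles within 15 mm. Undersides within 3 mm of the floor, tilt under 0.12 rad (relay 0.15), all at rest (x of reel in the frame of divided_tray between -0.055 and -0.008 m and y of reel in the frame of divided_tray between -0.035 and 0.035 m and z of reel in the frame of divided_tray between 0.001 and 0.006 m and angle between each of reel, bottle, fuse_case, magnifier's own z axis and vertical below 0.12 rad and x of bottle in the frame of divided_tray between 0.022 and 0.07 m and y of bottle in the frame of divided_tray between -0.046 and 0.046 m and z of bottle in the frame of divided_tray between 0.001 and 0.006 m and x of fuse_case in the frame of plain_tray between -0.062 and 0.062 m and y of fuse_case in the frame of plain_tray between -0.04 and 0.04 m and z of fuse_case in the frame of plain_tray between 0.001 and 0.006 m and x of magnifier in the frame of plain_tray between -0.062 and 0.062 m and y of magnifier in the frame of plain_tray between -0.04 and 0.04 m and z of magnifier in the frame of plain_tray between 0.001 and 0.006 m and z of relay in the frame of fuse_case between 0.016 and 0.021 m and horizontal distance between relay and fuse_case below 0.015 m and angle between relay's own z axis and vertical below 0.15 rad and linear speed of each of reel, bottle, fuse_case, relay, magnifier below 0.02 m/s); the robot touches nothing.
It fails at once if the marker was pushed out of its place (more than 20 mm) (distance of felt_marker from where it was at the start of the episode above 0.02 m).
It fails at once if the key fob was pushed out of its place (more than 20 mm) (distance of fob from where it was at the start of the episode above 0.02 m).
It also fails if it takes over 134 s, if anything falls off the work surface, if the arm or the gripper's body presses on something with over 40 N, if the wrist force passes 120 N, or if a joint passes its speed limit or range.

## Robot

A 6-joint arm with a two-finger parallel gripper is mounted at the origin on a cart in front of the work surface, level with it; the furniture and walls round the work are solid. World frame = base frame: x ahead of the robot, y to its left, z up, the work surface at z = 0. Lengths are in mm, angles in rad, forces in N, time in s.
With the tool pointing down it reaches from about 425 to 950 mm from the base axis. Payload 14.7 kg.
Tool frame: the origin (TCP) lies on the centre line of the jaws, within the pads' length; the fingertips stand 17 mm ahead of it and the grasp point (between the pads) lies 2 mm behind it (env.tcp_to_tips is the distance from the TCP to the fingertips, in mm); z points along the fingers, y is the line along which they close (so a half turn about z gives the same grasp; the last joint's range is limited). The gripper opens to 85 mm and grips with 20 to 120 N. Pads are 22 mm wide; open, the fingers measure 114 mm over their backs; the gripper's body (76 mm by 85 mm) begins 54 mm behind the grasp point. The pads swing forward as they close: fully open they stand 13 mm farther back than shut.
Start: joints at [1.084, 0.48, 1.596, -0, 1.065, -0.047], TCP at [276.719, 588.149, 248.297] pointing down, gripper open.
Joint ranges: [-2.75, 2.75], [-0.82, 2.05], [0.23, 2.67], [-1.56, 4.7], [0.09, 2.69], [-2.92, 2.92]. Speed limits (rad/s): [1.89, 1.89, 2.39, 3.01, 3.01, 3.01].

## Interface

Orientations are given as a unit quaternion [w, x, y, z].
In Python, from bench import env gives the robot as it stands.
- The arm moves only by the tool advance, called after "Call:" as a command line: name --argument value ..., lists and objects as JSON in quotes. Schema: {"type":"object","properties":{"moves":{"type":"array","items":{"type":"object","properties":{"trans":{"type":"array","items":{"type":"number"},"minItems":3,"maxItems":3},"rot":{"type":"array","items":{"type":"number"},"minItems":3,"maxItems":3}},"additionalProperties":false},"minItems":1,"maxItems":12},"finger_gap":{"type":"number"},"grip_n":{"type":"number"},"only":{"type":"string"},"quiet":{"type":"boolean"},"lines":{"type":"string"}},"required":["moves"],"additionalProperties":false}. moves is a list of rows, 1 to 12 of them, each an object with the fields trans (a list: dx, dy, dz in units of 50 mm), rot (a list: a rotation vector rx, ry, rz in units of 0.05 rad); a field left out counts as zero; each row shifts and turns the commanded pose from where the row before left it, along the tool's axes as they then stand; what a row does not reach is not made up. A row lasts 1/10 s, in which the tool goes at most 50 mm and 0.15 rad, less where a joint would pass 70% of its speed; a pose out of reach is approached as far as the arm can. finger_gap is the finger opening in mm, set as the call begins (left out keeps the last). The fingers move at their own pace and stop on an object; grip_n is the grip in N (left out, the last holds). Time passes only in rows, so rows that do not move let the fingers close. The tool returns the time, the measured TCP pose, the force, the opening and the grip force at its end. only (a regular expression) keeps the lines of the reply that match it, lines (a string "A,B") keeps lines A to B, and quiet returns only ok. Input that does not fit is refused with a message, and nothing moves.
- env.get_obs(): the state, without advancing time (a new reading comes with each control period).
- env.camera(name): name is "scene" or "side" or "wrist"; returns the picture (384x512x3 uint8, red, green, blue); there is no depth.
- env.get_calibration(name): a dict with "fov_y" (degrees; the focal length in pixels is half the picture's height over the tangent of half this angle, whatever the lens; pixels are square), "cx", "cy" (the principal point, pixels), "world_to_cam" (4x4, takes a point from world to camera coordinates); the wrist camera has in their place "mount" (4x4, takes a point from camera to tool coordinates, whose origin is the TCP and whose axes are the flange's). Camera axes: x right, y down, z forward; pixel columns grow to the right and rows downward; lengths in mm; the calibration is good to about 2 mm. A picture is of the moment at which its call begins: read the wrist's pose just before it. get_calibration takes no time and is no camera call.
- env.finish_job(): hands the job in; it is judged then, once.
The state is a dict: "clock": time; "joint_pos": joint angles; "dq": joint speeds; "effort": joint torques, N m; "tool_pos": TCP position; "eef_rot": TCP orientation; "force": force on the tool from outside, world axes, zero at the start; "torque": the same for the moment, N m; "grip_width": finger opening in mm; "finger_force": force on a finger pad.
Only numpy, scipy, OpenCV 4.12 (cv2) and the standard library are available. Lean on these libraries where they do the work, as an engineer would, in place of code of your own. Each camera call takes 0.05 s, during which the arm holds its last target. There are 200 camera calls.

## Working session

There is one attempt and no reset: what is moved stays moved. The work goes in short steps, Python scripts to look and compute and a tool call to move; the robot and the scene stay as the last step left them, time stands still between calls to the robot, and variables do not carry over. Pictures are saved under pics/ and viewed, at most 14 in all, crops included, and the job is handed in when it is done.

```bash
ls; mkdir -p pics; python3 - <<'E'
from bench import env
import cv2,numpy as np
for n in("scene","side"):
    cv2.imwrite(f"pics/{n}0.png",env.camera(n)[:,:,::-1]); c=env.get_calibration(n);print(n,c)
print(env.get_calibration("wrist"));print(env.get_obs())
E
```

```text
bench.py
pics
scene {'fov_y': 45.92322216504413, 'cx': 248.96504602398264, 'cy': 185.9232701476171, 'world_to_cam': array([[-4.88832964e-01, -8.72373397e-01, -2.64395304e-03,
         4.42958767e+02],
       [-6.24949485e-01,  3.52300772e-01, -6.96650778e-01,
         2.81977710e+02],
       [ 6.08671072e-01, -3.38893527e-01, -7.17405536e-01,
         7.09765958e+02],
       [ 0.00000000e+00,  0.00000000e+00,  0.00000000e+00,
         1.00000000e+00]])}
side {'fov_y': 46.23067656470276, 'cx': 259.7941278511729, 'cy': 187.65077772707602, 'world_to_cam': array([[-8.58987906e-01, -5.11506481e-01, -2.23807332e-02,
         5.44319651e+02],
       [-2.77919316e-01,  5.02538505e-01, -8.18667151e-01,
         6.75420662e+01],
       [ 4.30000734e-01, -6.97005144e-01, -5.73832030e-01,
         9.17355837e+02],
       [ 0.00000000e+00,  0.00000000e+00,  0.00000000e+00,
         1.00000000e+00]])}
{'fov_y': 66.41237283232624, 'cx': 254.1781747822856, 'cy': 190.64455894781236, 'mount': array([[-7.01571625e-04, -9.62639480e-01
[... 295 characters left out ...]
00]])}
{'clock': 0.1, 'joint_pos': array([ 1.08442024e+00,  4.80793312e-01,  1.59680436e+00, -1.34769988e-05,
        1.06511165e+00, -4.66006100e-02]), 'dq': array([ 0.00039664, -0.00206285, -0.00048202, -0.00072949, -0.00017658,
        0.00091453]), 'effort': array([ 8.88658433e-04, -9.52254510e+01, -4.31042075e+01, -1.92661059e-04,
        5.12832426e-03,  1.59916017e-04]), 'tool_pos': array([276.54844489, 587.84504944, 247.72328702]), 'eef_rot': array([-1.41350732e-04,  2.18116841e-01,  9.75922503e-01, -5.40182598e-04]), 'force': array([-0.10197631, -0.32437691,  0.47567235]), 'torque': array([ 0.01311555,  0.00618047, -0.02139351]), 'finger_force': 0.0, 'grip_width': 85.33949942069067}
```
View pics/scene0.png

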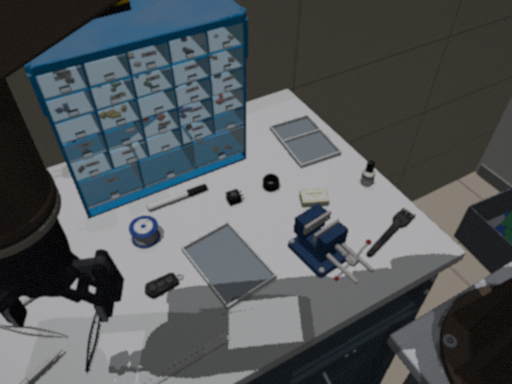

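View pics/side0.png

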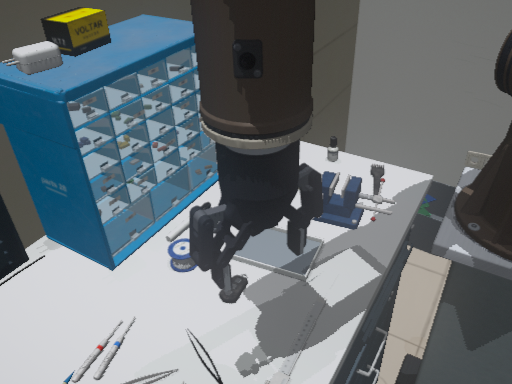

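```bash
cat > h.py <<'E'
from bench import env
import cv2,numpy as np
from scipy.spatial.transform import Rotation as R
def K(c): return 192/np.tan(np.radians(c["fov_y"])/2)
def ray(n,u,v,obs=None):
    c=env.get_calibration(n); d=np.array([(u-c["cx"])/K(c),(v-c["cy"])/K(c),1])
    if n=="wrist":
        o=obs; q=o["eef_rot"]; T=np.eye(4); T[:3,:3]=R.from_quat([q[1],q[2],q[3],q[0]]).as_matrix(); T[:3,3]=o["tool_pos"]; M=T@c["mount"]
    else: M=np.linalg.inv(c["world_to_cam"])
    return M[:3,3],M[:3,:3]@d
def on(n,u,v,z,obs=None):
    o,d=ray(n,u,v,obs); return (o+d*(z-o[2])/d[2])[:2]
def shot(f):
    o=env.get_obs(); im=env.camera("wrist"); cv2.imwrite(f"pics/{f}.png",im[:,:,::-1]); np.save(f"pics/{f}.npy",dict(o=o,im=im),allow_pickle=True); return o,im
E
python3 - <<'E'
from h import *
for n,u,v,z in [("reel",145,224,34),("bottle",370,165,62),("fuse",314,192,18),("relay",233,192,22),("loupe",271,179,26),("fob",162,285,6),("marker",178,196,8),("mk0",148,205,8),("mk1",207,187,8),("vise",320,240,0),("p1",183,251,12),("p2",228,225,12),("p3",274,271,12),("p4",231,303,12),("d1",270,127,12),("d2",303,117,12),("d3",339,152,12),("d4",308,163,12),("dv1",285,140,12),("dv2",317,131,12),("cabL",95,205,0),("cabR",247,160,0),("visel",290,250,0),("vtop",315,215,70)]:
    p=on("scene",u,v,z); print(n,p.round(),round(np.hypot(*p)))
im=cv2.imread("pics/scene0.png")
cv2.imwrite("pics/c1.png",cv2.resize(im[100:320,110:400],(790,600),interpolation=2))
E
```

```text
reel [541. 433.] 693
bottle [437. -25.] 438
fuse [463.  92.] 472
relay [543. 242.] 594
loupe [533. 155.] 555
fob [417. 451.] 615
marker [601. 342.] 692
mk0 [608. 406.] 731
mk1 [595. 278.] 657
vise [364. 145.] 392
p1 [463. 390.] 605
p2 [477. 288.] 557
p3 [341. 265.] 432
p4 [322. 362.] 485
d1 [700.  56.] 702
d2 [694. -36.] 695
d3 [543. -34.] 545
d4 [548.  49.] 550
dv1 [641.  51.] 643
dv2 [631. -35.] 632
cabL [670. 501.] 837
cabR [635. 157.] 654
visel [373. 209.] 427
vtop [376. 157.] 408
```

View pics/c1.png

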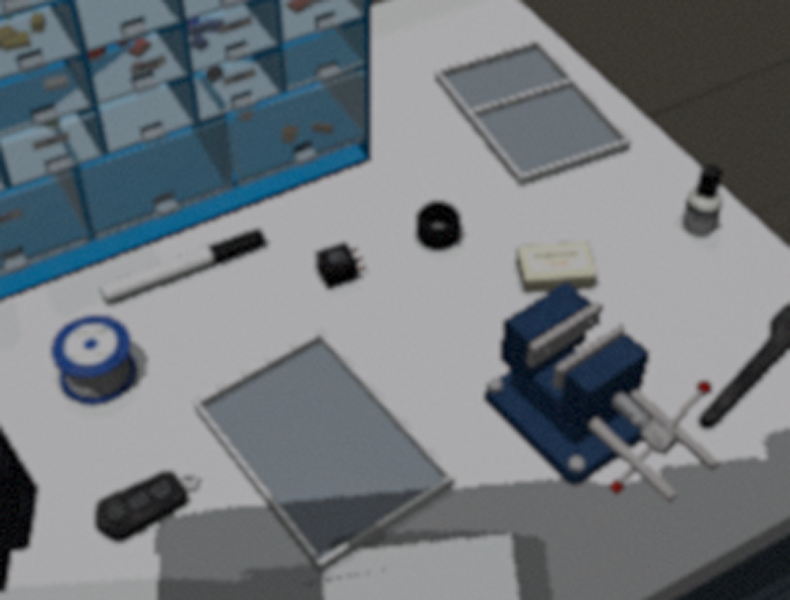

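The rows are not in the units I measure in: shifts go in units of 50 mm and turns go in units of 0.05 rad. I convert before sending: -6 mm is -0.12, -32 mm is -0.64.

Call:
advance --moves '[{"trans": [-0.64,-0.22,-0.12]},{"trans": [-0.64,-0.22,-0.12]},{"trans": [-0.64,-0.22,-0.12]},{"trans": [-0.64,-0.22,-0.12]},{"trans": [-0.64,-0.22,-0.12]},{"trans": [-0.64,-0.22,-0.12]},{"trans": [-0.64,-0.22,-0.12]},{"trans": [-0.64,-0.22,-0.12]},{},{},{}]'

```text
clock: 1.2
tool_pos: [470.2, 399.9, 295.9]
eef_rot: [-0.0, 0.218, 0.976, -0.0]
force: [-0.2, 1.2, 1.1]
grip_width: 85.3
finger_force: 0.0
```

```bash
python3 -c "
from h import *
o,_=shot('w1');print(o['tool_pos'],o['eef_rot'])"
```

```text
[470.21342191 399.8564231  295.8777497 ] [-3.60909802e-04  2.18014449e-01  9.75945448e-01 -2.28762199e-04]
```

View pics/w1.png

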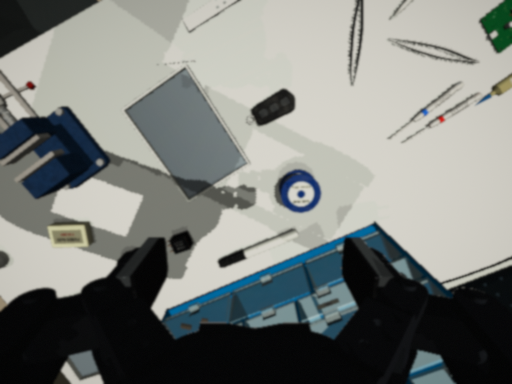

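```bash
python3 - <<'E'
from h import *
d=np.load('pics/w1.npy',allow_pickle=True).item();o=d['o'];im=d['im'];hsv=cv2.cvtColor(im,cv2.COLOR_RGB2HSV)
def big(m,x0,y0,x1,y1):
    k=np.zeros_like(m);k[y0:y1,x0:x1]=m[y0:y1,x0:x1]
    cs=cv2.findContours(k,cv2.RETR_EXTERNAL,cv2.CHAIN_APPROX_NONE)[0];return max(cs,key=cv2.contourArea)
W=lambda u,v,z:on("wrist",u,v,z,o)
b=cv2.inRange(hsv,(105,120,40),(130,255,255))
e=cv2.fitEllipse(big(b,265,160,335,222));print("reel",e,W(*e[0],17),W(*e[0],34))
for n,u,v,z in[("l",300,189,34)]:print(n,W(u,v,z))
def q(n,c,z):
    r=cv2.minAreaRect(c);P=np.array([W(*p,z) for p in cv2.boxPoints(r)]);print(n,r,"\n",P.round(1).tolist(),P.mean(0).round(1),np.linalg.norm(np.diff(P,axis=0),axis=1).round(1))
cr=big(cv2.inRange(hsv,(18,25,110),(38,140,255)),40,210,100,255);q("fuse",cr,18)
blk=cv2.inRange(hsv,(0,0,0),(180,255,45))
q("relay",big(blk,165,225,197,257),22);q("fob",big(blk,240,80,300,130),12)
for p in [(188,66),(248,160),(188,198),(125,107)]:print("tray",im[p[1],p[0]],W(*p,12))
print("mk",W(220,264,8),W(296,232,8))
x=np.vstack([im[55:265,110:330]]);cv2.imwrite('pics/c2.png',cv2.resize(x,(786,750))[:600,:,::-1])
E
```

```text
reel ((299.5955505371094, 191.52044677734375), (38.136573791503906, 39.38859939575195), 158.54408264160156) [538.54473717 439.27454199] [533.02075694 438.87046359]
l [529.96289642 440.75495108]
fuse ((67.5, 236.0), (22.0, 43.0), 90.0) 
 [[426.6, 82.0], [453.5, 139.2], [483.4, 119.2], [455.8, 60.7]] [454.8 100.3] [63.3 35.9 64.7]
relay ((181.10275268554688, 241.7739715576172), (17.673215866088867, 20.95036506652832), 69.44395446777344) 
 [[519.0, 236.9], [521.0, 268.7], [548.3, 264.2], [546.4, 231.9]] [533.7 250.4] [31.8 27.6 32.4]
fob ((273.4198303222656, 107.15565490722656), (21.853931427001953, 42.348060607910156), 60.945396423339844) 
 [[404.5, 424.1], [401.8, 479.2], [429.9, 482.4], [433.2, 426.4]] [417.4 453. ] [55.2 28.3 56.1]
tray [171 171 161] [323.74437082 374.57345401]
tray [174 173 163] [467.01419637 391.81195379]
tray [74 76 69] [480.13897312 288.89980887]
tray [189 189 179] [332.52152028 273.93947245]
mk [597.25468297 280.82563444] [598.01174448 409.77544534]
```

View pics/c2.png

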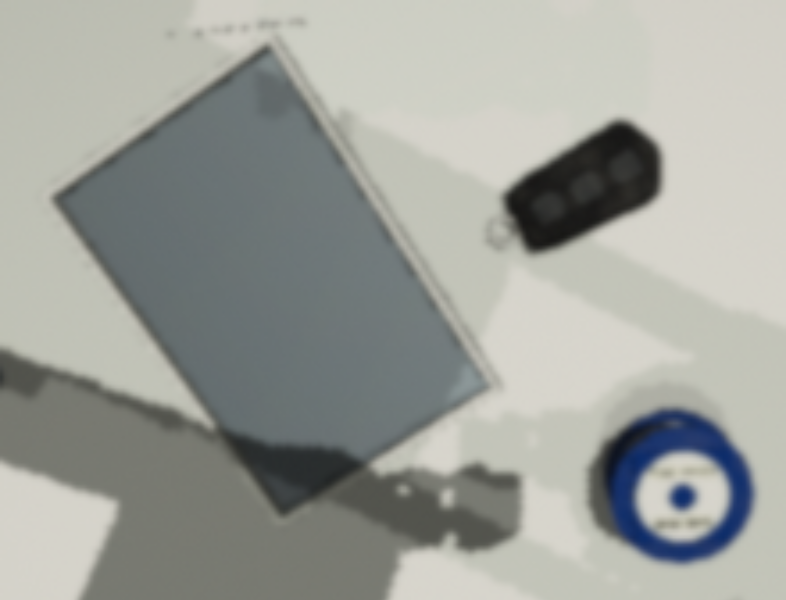

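Call:
advance --moves '[{"trans": [-0.2,0.32,0.72]},{"trans": [-0.2,0.32,0.72]},{"trans": [-0.2,0.32,0.72]},{"trans": [-0.2,0.32,0.72]},{},{},{}]'

```text
clock: 1.95
tool_pos: [534.0, 441.0, 153.7]
eef_rot: [0.0, 0.218, 0.976, 0.0]
force: [0.8, -1.2, 0.5]
grip_width: 85.9
finger_force: 0.0
```

```bash
cat >> h.py <<'E'
def big(m,b=(0,0,512,384)):
    k=np.zeros_like(m);x0,y0,x1,y1=b;k[y0:y1,x0:x1]=m[y0:y1,x0:x1]
    cs=cv2.findContours(k,cv2.RETR_EXTERNAL,cv2.CHAIN_APPROX_NONE)[0];return max(cs,key=cv2.contourArea)
def tool(o,d):
    q=o["eef_rot"];return R.from_quat([q[1],q[2],q[3],q[0]]).inv().apply(d)
E
python3 - <<'E'
from h import *
o,im=shot('w2');hsv=cv2.cvtColor(im,cv2.COLOR_RGB2HSV)
c=big(cv2.inRange(hsv,(105,120,40),(130,255,255)),(130,60,400,300));e=cv2.fitEllipse(c);print(e,o['tool_pos'])
P=np.array([on("wrist",*p,34,o) for p in c[:,0].astype(float)]);print(cv2.minEnclosingCircle(P.astype(np.float32)),on("wrist",*e[0],34,o))
E
```

```text
((253.1425323486328, 191.06968688964844), (60.37751388549805, 63.812870025634766), 178.80255126953125) [533.99809998 441.04290076 153.65645663]
((534.0847778320312, 441.4704284667969), 29.046072006225586) [533.38573857 440.76001791]
```

View pics/w2.png

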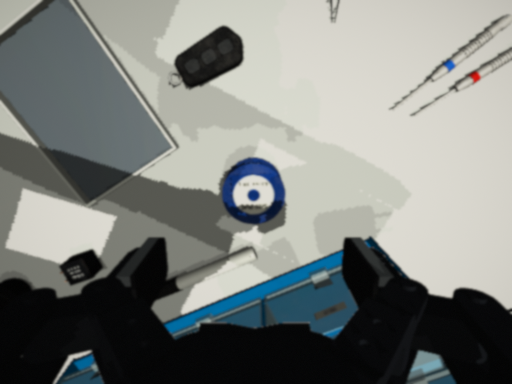

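To row units: 33 mm is 0.66, 25 mm is 0.5.

Call:
advance --moves '[{"trans": [0,0,0.66]},{"trans": [0,0,0.66]},{"trans": [0,0,0.66]},{"trans": [0,0,0.5]},{"trans": [0,0,0.2]},{},{}]' --finger_gap 85 --grip_n 40

```text
clock: 2.7
tool_pos: [535.0, 441.0, 20.1]
eef_rot: [0.001, 0.218, 0.976, 0.001]
force: [0.2, 0.3, 0.8]
grip_width: 85.2
finger_force: 0.0
```

Call:
advance --moves '[{},{},{},{},{},{},{},{}]' --finger_gap 40 --grip_n 40

```text
clock: 3.5
tool_pos: [534.9, 440.9, 19.9]
eef_rot: [0.001, 0.218, 0.976, 0.001]
force: [-1.2, -0.9, 11.6]
grip_width: 55.0
finger_force: 40.4
```

Call:
advance --moves '[{"trans": [0,0,-0.8]},{"trans": [0,0,-0.9]},{"trans": [0,0,-0.9]},{"trans": [0,0,-0.9]},{"trans": [-0.2,-0.72,-0.2]},{"trans": [-0.2,-0.72,-0.2]},{"trans": [-0.2,-0.72,-0.2]},{"trans": [-0.2,-0.72,-0.2]},{"trans": [-0.2,-0.72,-0.2]},{"trans": [-0.2,-0.72,-0.2]},{"trans": [-0.2,-0.72,0]},{"trans": [-0.08,-0.68,0]}]'

```text
clock: 4.7
tool_pos: [479.5, 148.6, 254.1]
eef_rot: [0.001, 0.218, 0.976, 0.0]
force: [-1.0, -0.6, -1.7]
grip_width: 54.8
finger_force: 44.6
```

Call:
advance --moves '[{"trans": [-0.72,-0.36,0]},{"trans": [-0.72,-0.36,0]},{"trans": [-0.72,-0.36,0]},{"trans": [-0.72,-0.36,0]},{"trans": [-0.3,-0.16,0]},{},{},{}]'

```text
clock: 5.5
tool_pos: [588.5, 10.9, 253.4]
eef_rot: [-0.0, 0.218, 0.976, 0.0]
force: [-0.4, 0.3, -1.7]
grip_width: 55.2
finger_force: 44.6
```

```bash
python3 -c "
from h import *
o,_=shot('w3');print(o['joint_pos'])"
```

```text
[-3.30820701e-02  3.89614943e-01  1.73511328e+00  2.77946050e-04
  1.01739033e+00 -1.16485058e+00]
```

View pics/w3.png

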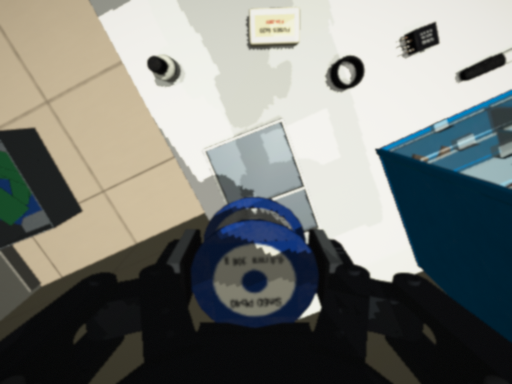

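```bash
python3 - <<'E'
from h import *
d=np.load('pics/w3.npy',allow_pickle=True).item();o=d['o'];im=d['im']
for n,u,v,z in [("outerL",205,151,12),("outerR",284,120,12),("divR",304,187,11),("divL",225,199,11),("tip cap",155,63,62),("bottle shoulder",166,70,40),("cap base",160,67,40)]:print(n,on("wrist",u,v,z,o).round(1))
g=cv2.cvtColor(im,cv2.COLOR_RGB2GRAY)
cv2.imwrite('pics/c3.png',cv2.resize(im[0:220,130:450],None,fx=2.5,fy=2.5,interpolation=2)[:,:,::-1])
E
```

```text
outerL [546.2 -36.6]
outerR [553.7  67.4]
divR [641.9  57.1]
divL [612.9 -42.5]
tip cap [444.8 -30.1]
bottle shoulder [450.1 -27.9]
cap base [444.8 -32.3]
```

View pics/c3.png

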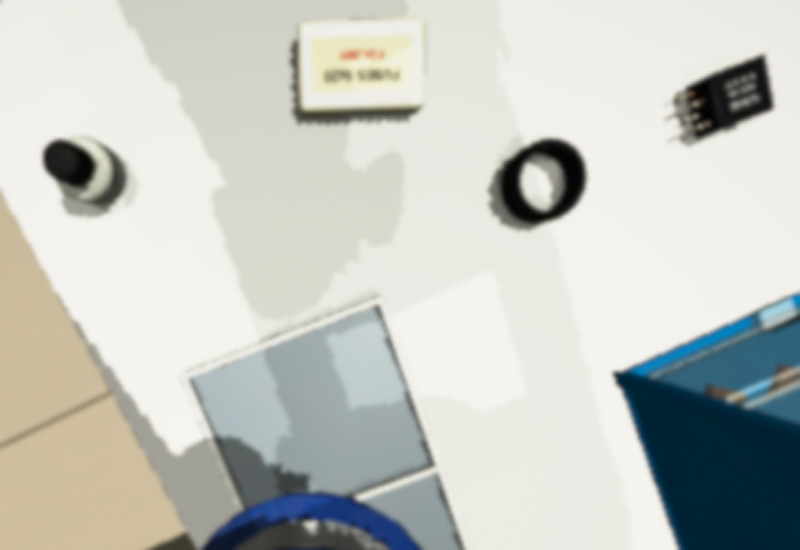

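To row units: 30 mm is 0.6, -3 mm is -0.06, 0.145 rad is 2.9.

Call:
advance --moves '[{"trans": [0,0,0.6],"rot": [0,0,2.9]},{"trans": [0,0,0.6],"rot": [0,0,2.9]},{"trans": [-0.06,0.04,0.6]},{"trans": [-0.06,0.04,0.6]},{"trans": [0,0,0.6]},{"trans": [0,0,0.6]},{"trans": [0,0,0.4]},{},{}]'

```text
clock: 6.45
tool_pos: [596.4, 9.6, 53.8]
eef_rot: [-0.0, 0.356, 0.934, -0.0]
force: [0.5, -0.4, -2.0]
grip_width: 54.8
finger_force: 44.5
```

```bash
python3 -c "
from h import *
s=env.camera('scene')[90:220,210:390];w=shot('w4')[1]
cv2.imwrite('pics/c4.png',np.vstack([cv2.resize(s,(400,289)),cv2.resize(w,(400,300))])[:,:,::-1])"
```

```text
(no output)
```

View pics/c4.png

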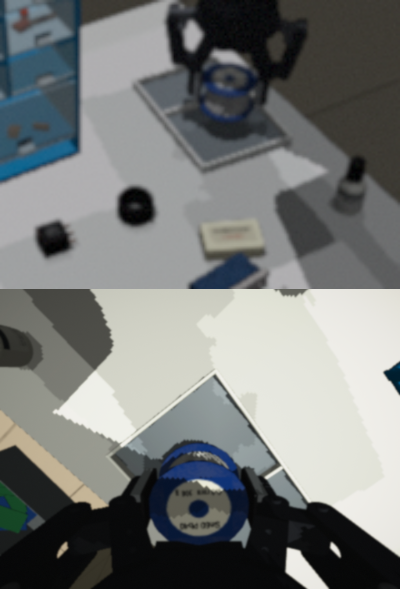

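```bash
python3 -c "
from h import *
d=np.load('pics/w4.npy',allow_pickle=True).item();o=d['o']
for p in [(140,214),(273,107),(361,232)]:print(on('wrist',*p,12,o))"
```

```text
[545.25442157 -36.20713137]
[551.73978216  63.77889272]
[643.35195709  55.82413179]
```

Call:
advance --moves '[{"trans": [0,0,0.4]},{"trans": [0,0,0.16]},{"trans": [0,0,0.04]},{},{}]'

```text
clock: 7.05
tool_pos: [596.9, 9.0, 24.0]
eef_rot: [0.0, 0.357, 0.934, 0.0]
force: [-0.5, 0.2, -2.4]
grip_width: 55.0
finger_force: 44.6
```

Call:
advance --moves '[{"trans": [0,0,0.01]},{},{},{},{},{"trans": [0,0,-0.2]},{"trans": [0,0,-0.4]},{"trans": [0,0,-0.8]},{"trans": [0,0,-1]},{"trans": [0,0,-1]},{"trans": [0,0,-0.8]},{"trans": [0,0,-0.4]}]' --finger_gap 63

```text
clock: 8.25
tool_pos: [597.6, 9.0, 257.7]
eef_rot: [0.003, 0.357, 0.934, 0.001]
force: [-0.5, 0.1, -0.5]
grip_width: 63.1
finger_force: 0.0
```

```bash
python3 - <<'E'
from h import *
o,im=shot('w5');print(o['tool_pos'])
hsv=cv2.cvtColor(im,cv2.COLOR_RGB2HSV)
c=big(cv2.inRange(hsv,(105,120,40),(130,255,255)),(130,60,400,300));e=cv2.fitEllipse(c);print(e,on("wrist",*e[0],37,o))
E
```

```text
[597.60192676   9.00156513 257.71872934]
((252.96031188964844, 167.2235107421875), (44.30122756958008, 46.147518157958984), 3.9773261547088623) [596.69547675   8.9022225 ]
```

View pics/w5.png

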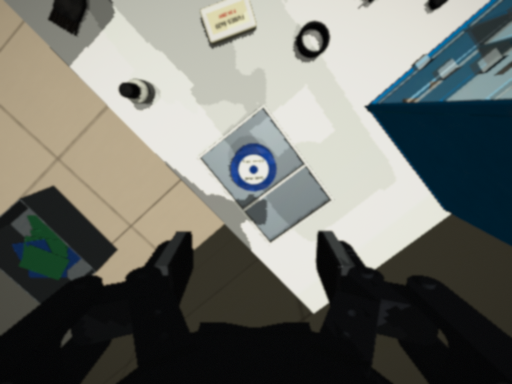

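```bash
python3 - <<'E'
from h import *
d=np.load('pics/w5.npy',allow_pickle=True).item();o=d['o'];im=d['im'];hsv=cv2.cvtColor(im,cv2.COLOR_RGB2HSV)
for p in [(201,158),(263,108),(329,200),(270,241),(245,206),(302,164)]:print(p,on('wrist',*p,12,o).round(1))
print("bottle top",on('wrist',129,90,62,o),"base?",on('wrist',146,95,5,o),on('wrist',142,92,40,o))
c=big(cv2.inRange(hsv,(18,15,130),(40,140,255)),(200,0,262,38));r=cv2.minAreaRect(c);print("fuse",[on('wrist',*p,18,o).round(1).tolist() for p in cv2.boxPoints(r)],on('wrist',*r[0],18,o))
c=big(cv2.inRange(hsv,(0,0,0),(180,255,60)),(290,15,335,62));e=cv2.fitEllipse(c);print("loupe",e,on('wrist',*e[0],13,o),on('wrist',*e[0],26,o))
E
```

```text
(201, 158) [547.6 -35.5]
(263, 108) [554.3  63.3]
(329, 200) [700.3  50.9]
(270, 241) [692.9 -46. ]
(245, 206) [632.3 -37.3]
(302, 164) [639.1  54.9]
bottle top [447.75088149 -28.67985646] base? [447.95438548 -32.63822085] [451.95178798 -25.39427253]
fuse [[423.9, 86.8], [465.1, 132.9], [492.3, 108.7], [449.8, 61.2]] [457.56509343  97.57484868]
loupe ((312.0550231933594, 39.620155334472656), (29.30158233642578, 36.66061782836914), 29.786725997924805) [535.31246595 154.3532739 ] [535.66512018 150.85374734]
```

Call:
advance --moves '[{"trans": [0,0,0.1],"rot": [0,0,-2.6]},{"trans": [0,0,0.2],"rot": [0,0,-2.6]},{"trans": [0,0,0.3],"rot": [0,0,-2.6]},{"trans": [0,0,0.3],"rot": [0,0,-2.6]},{"trans": [0,0,0.3],"rot": [0,0,-2.6]},{"trans": [0.72,-0.24,0.24]},{"trans": [0.72,-0.24,0.24]},{"trans": [0.72,-0.24,0.24]},{"trans": [0.72,-0.24,0.24]},{},{},{}]'

```text
clock: 9.5
tool_pos: [450.4, -27.4, 145.4]
eef_rot: [0.001, 0.04, 0.999, -0.0]
force: [0.7, 1.3, -0.8]
grip_width: 62.9
finger_force: 0.0
```

```bash
python3 - <<'E'
from h import *
o,im=shot('w6');print(o['tool_pos'],o['joint_pos'])
E
```

```text
[450.42065266 -27.40722641 145.40637923] [-1.27986704e-01  3.59673429e-01  2.14189290e+00  3.56780115e-05
  6.38247271e-01 -1.61897397e+00]
```

View pics/w6.png

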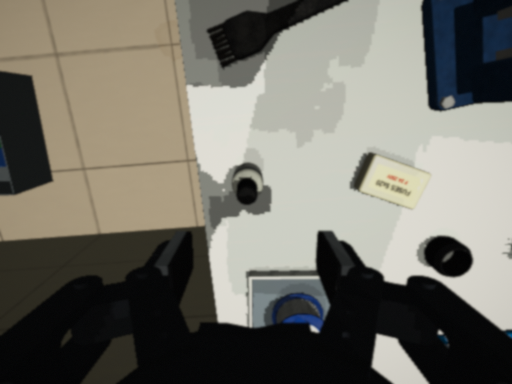

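```bash
python3 - <<'E'
from h import *
d=np.load('pics/w6.npy',allow_pickle=True).item();o=d['o'];im=d['im'];hsv=cv2.cvtColor(im,cv2.COLOR_RGB2HSV)
print(on('wrist',247,191,62,o),on('wrist',248,178,40,o),on('wrist',248,176,40,o))
c=big(cv2.inRange(hsv,(15,15,140),(40,140,255)),(360,145,440,215));r=cv2.minAreaRect(c);print("fuse",r,[on('wrist',*p,18,o).round(1).tolist() for p in cv2.boxPoints(r)],on('wrist',*r[0],18,o))
c=big(cv2.inRange(hsv,(0,0,0),(180,255,60)),(415,230,480,285));e=cv2.fitEllipse(c);print("loupe",e,on('wrist',*e[0],13,o),on('wrist',*e[0],26,o))
E
```

```text
[439.55931067 -31.31628327] [435.02955992 -30.65471977] [433.39431731 -30.51329064]
fuse ((389.9065246582031, 183.6637420654297), (70.44242095947266, 55.2314338684082), 24.27444076538086) [[462.1, 54.6], [418.9, 73.6], [448.7, 130.2], [494.7, 113.4]] [455.34577358  92.78103278]
loupe ((447.5479431152344, 256.0392150878906), (35.63351058959961, 48.34782791137695), 114.74140167236328) [534.0082561  153.82717767] [526.25179779 144.93293886]
```

Call:
advance --moves '[{"trans": [0.12,-0.04,0.4]},{"trans": [0.12,-0.04,0.6]},{"trans": [0,0,0.7]},{"trans": [0,0,0.5]},{"trans": [0,0,0.26]},{},{}]'

```text
clock: 10.25
tool_pos: [437.4, -30.3, 21.9]
eef_rot: [0.0, 0.04, 0.999, -0.0]
force: [-0.3, 0.6, 0.1]
grip_width: 62.9
finger_force: 0.0
```

Call:
advance --moves '[{},{},{},{},{},{},{},{}]' --finger_gap 15 --grip_n 25

```text
clock: 11.05
tool_pos: [437.5, -30.4, 22.6]
eef_rot: [0.001, 0.04, 0.999, -0.0]
force: [-0.7, 1.5, 9.9]
grip_width: 25.6
finger_force: 26.5
```

```bash
python3 -c "
from h import *
s=env.camera('scene')[100:220,300:440];w=shot('w7')[1]
cv2.imwrite('pics/c7.png',np.vstack([cv2.resize(s,(350,300),interpolation=2),cv2.resize(w,(400,300))[:,25:375]])[:,:,::-1])"
```

```text
(no output)
```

View pics/c7.png

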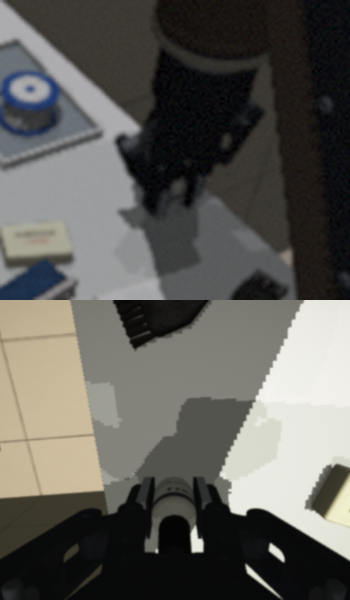

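Call:
advance --moves '[{"trans": [0,0,-0.8]},{"trans": [0,0,-0.8]},{"trans": [-0.76,0.18,-0.4]},{"trans": [-0.76,0.18,0]},{"trans": [-0.76,0.18,0]},{"trans": [-0.76,0.18,0]},{"trans": [-0.76,0.18,0]},{"trans": [-0.76,0.18,0]},{},{},{}]'

```text
clock: 12.25
tool_pos: [667.3, 5.2, 121.7]
eef_rot: [-0.001, 0.04, 0.999, -0.0]
force: [-0.8, -0.1, 0.4]
grip_width: 25.6
finger_force: 25.5
```

```bash
python3 -c "
from h import *
s=env.camera('scene')[70:200,230:390];w=shot('w8')[1]
cv2.imwrite('pics/c8.png',np.vstack([cv2.resize(s,(360,292),interpolation=2),cv2.resize(w,(400,300))[:,20:380]])[:,:,::-1])"
```

```text
(no output)
```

View pics/c8.png

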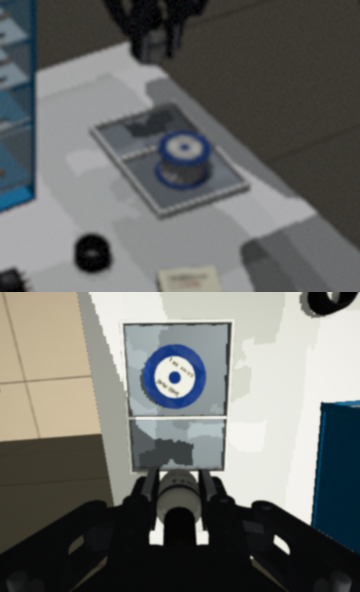

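```bash
python3 - <<'E'
from h import *
d=np.load('pics/w8.npy',allow_pickle=True).item();o=d['o']
for p in [(182,38),(326,37),(193,160),(315,159),(195,228),(313,228)]:print(on('wrist',*p,12,o).round(1))
E
```

```text
[545.5 -36.8]
[553.3  66.7]
[634.3 -41. ]
[641.4  56.6]
[692.8 -47.3]
[700.9  53.5]
```

Call:
advance --moves '[{"trans": [-0.04,0,0.6]},{"trans": [0,0,0.6]},{"trans": [0,0,0.4]},{"trans": [0,0,0.24]},{"trans": [0,0,0.08]},{},{}]'

```text
clock: 13.05
tool_pos: [670.8, 5.0, 26.8]
eef_rot: [0.001, 0.04, 0.999, -0.0]
force: [0.3, 0.4, -0.3]
grip_width: 25.8
finger_force: 25.4
```

To row units: 1 mm is 0.02.

Call:
advance --moves '[{"trans": [0,0,0.02]},{},{}]'

```text
clock: 13.35
tool_pos: [670.9, 5.1, 25.5]
eef_rot: [0.001, 0.04, 0.999, -0.0]
force: [-1.1, -0.8, 6.6]
grip_width: 25.8
finger_force: 26.1
```

Call:
advance --moves '[{},{},{},{},{"trans": [0,0,-0.2]},{"trans": [0,0,-0.5]},{"trans": [0,0,-0.9]},{"trans": [0,0,-0.9]},{"trans": [0.8,0,-0.6]},{"trans": [0.8,0,0]},{"trans": [0.8,0,0]},{}]' --finger_gap 46

```text
clock: 14.55
tool_pos: [545.4, 15.1, 180.4]
eef_rot: [-0.002, 0.04, 0.999, -0.0]
force: [-1.2, -0.5, 0.6]
grip_width: 46.0
finger_force: 0.0
```

```bash
python3 -c "
from h import *
s=env.camera('scene')[70:230,210:390];w=shot('w9')[1]
cv2.imwrite('pics/c9.png',np.vstack([cv2.resize(s,(340,300),interpolation=2),cv2.resize(w,(400,300))[:,30:370]])[:,:,::-1])"
```

```text
(no output)
```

View pics/c9.png

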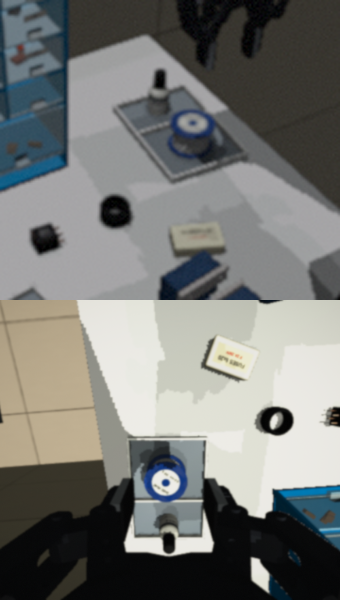

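To row units: 32 mm is 0.64, 31 mm is 0.62.

Call:
advance --moves '[{"trans": [0.64,0.48,0]},{"trans": [0.64,0.48,0]},{"trans": [0.62,0.5,0]},{},{},{}]'

```text
clock: 15.25
tool_pos: [463.5, 94.9, 180.1]
eef_rot: [0.001, 0.04, 0.999, 0.0]
force: [0.3, 0.3, -0.2]
grip_width: 45.8
finger_force: 0.0
```

```bash
cat > f.py <<'E'
from h import *
import sys
o,im=shot(sys.argv[1]);hsv=cv2.cvtColor(im,cv2.COLOR_RGB2HSV);print(o['tool_pos'])
print(hsv[150:230:10,200:310:10].tolist()[4])
m=cv2.inRange(hsv,(15,int(sys.argv[2]),60),(45,200,255));m=cv2.morphologyEx(m,cv2.MORPH_CLOSE,np.ones((9,9)))
c=big(m,(190,120,330,250));r=cv2.minAreaRect(c);P=np.array([on('wrist',*p,18,o) for p in cv2.boxPoints(r)]);D=np.diff(P,axis=0);print(r,P.round(1).tolist(),P.mean(0),np.hypot(*D.T),np.degrees(np.arctan2(D[:,1],D[:,0])),cv2.contourArea(c)/(r[1][0]*r[1][1]))
E
python3 f.py w10 25;python3 -c "
from h import *
d=np.load('pics/w10.npy',allow_pickle=True).item();hsv=cv2.cvtColor(d['im'],cv2.COLOR_RGB2HSV)
print(hsv[130:240:8,254].tolist())"
```

```text
[463.49704518  94.91169566 180.07882782]
[[37, 17, 134], [37, 17, 134], [36, 19, 134], [35, 17, 92], [35, 17, 91], [35, 17, 91], [29, 28, 193], [26, 29, 222], [32, 16, 204], [35, 15, 210], [33, 13, 209]]
((255.89422607421875, 169.98826599121094), (57.54268264770508, 38.26945877075195), 18.853158950805664) [[460.1, 63.9], [425.3, 79.7], [447.7, 131.3], [483.9, 117.0]] [454.23907446  97.96300776] [38.25031992 56.23668186 38.94947777] [155.50184093  66.55264028 -21.59041309] 0.9284204325375391
[[35, 13, 209], [33, 13, 209], [33, 15, 188], [25, 21, 218], [28, 40, 228], [26, 46, 227], [26, 52, 206], [27, 32, 214], [36, 16, 156], [36, 16, 157], [35, 13, 210], [35, 15, 210], [35, 15, 210], [33, 15, 210]]
```

```bash
python3 - <<'E'
from h import *
d=np.load('pics/w6.npy',allow_pickle=True).item()
for p in [(430,108),(424,0),(511,98)]:print([on('wrist',*p,z,d['o']).round() for z in(0,40,70)])
E
```

```text
[array([394., 133.]), array([392., 110.]), array([391.,  93.])]
[array([309., 121.]), array([320., 100.]), array([328.,  84.])]
[array([391., 203.]), array([390., 170.]), array([389., 145.])]
```

Call:
advance --moves '[{"rot": [0,0,-2.5]},{"rot": [0,0,-2.5]},{"rot": [0,0,-2.5]},{"rot": [0,0,-2.5]},{"rot": [0,0,-2.5]},{"rot": [0,0,-2.5]},{"rot": [0,0,-2.5]},{"rot": [0,0,-2.5]},{"rot": [0,0,-2.5]},{"rot": [0,0,-2.5]},{},{}]' --finger_gap 60

```text
clock: 16.5
tool_pos: [462.5, 94.6, 179.7]
eef_rot: [0.0, -0.55, 0.835, -0.0]
force: [-0.3, 0.7, -0.3]
grip_width: 60.1
finger_force: 0.0
```

```bash
python3 -c "
from h import *
o=env.get_obs();print(o['joint_pos'][5],tool(o,[454.2-o['tool_pos'][0],98-o['tool_pos'][1],0]))"
```

```text
-2.5987296839565337 [ 1.50409506e-01  8.96428575e+00 -1.03754235e-03]
```

Call:
advance --moves '[{"trans": [0,0.08,0.7]},{"trans": [0,0.1,0.8]},{"trans": [0,0,0.8]},{"trans": [0,0,0.6]},{"trans": [0,0,0.24]},{"trans": [0,0,0.06]},{},{}]' --finger_gap 60 --grip_n 25

```text
clock: 17.3
tool_pos: [454.5, 98.6, 21.0]
eef_rot: [0.001, -0.552, 0.834, -0.0]
force: [-0.2, 0.8, 0.3]
grip_width: 59.9
finger_force: 0.0
```

Call:
advance --moves '[{},{},{},{},{},{},{}]' --finger_gap 25

```text
clock: 18.0
tool_pos: [454.3, 98.6, 20.8]
eef_rot: [0.001, -0.552, 0.834, -0.0]
force: [-0.7, 0.2, 14.5]
grip_width: 35.6
finger_force: 23.6
```

Call:
advance --moves '[{"trans": [0,0,-0.6]},{"trans": [0,0,-0.8]},{"trans": [0,0,-0.8]},{"trans": [0,0,-0.8]},{},{}]'

```text
clock: 18.6
tool_pos: [454.2, 98.7, 171.0]
eef_rot: [0.001, -0.552, 0.834, -0.001]
force: [-0.2, -0.4, -0.7]
grip_width: 35.1
finger_force: 27.0
```

The rows are not in the units I measure in: shifts go in units of 50 mm and turns go in units of 0.05 rad. I convert before sending: -8 mm is -0.16, 0.132 rad is 2.64.

Call:
advance --moves '[{"trans": [0,0,-0.16],"rot": [0,0,2.64]},{"trans": [0,0,-0.16],"rot": [0,0,2.64]},{"trans": [0,0,-0.16],"rot": [0,0,2.64]},{"trans": [0,0,-0.16],"rot": [0,0,2.64]},{"trans": [0,0,-0.16],"rot": [0,0,2.64]},{"trans": [0,0,-0.16],"rot": [0,0,2.64]},{"trans": [0,0,-0.16],"rot": [0,0,2.64]},{"trans": [0,0,-0.16],"rot": [0,0,2.6]},{}]'

```text
clock: 19.5
tool_pos: [453.4, 98.5, 233.3]
eef_rot: [-0.0, -0.057, 0.998, -0.0]
force: [-0.1, -0.3, -1.1]
grip_width: 35.2
finger_force: 27.0
```

Call:
advance --moves '[{"trans": [-0.04,0.8,0]},{"trans": [-0.04,0.8,0]},{"trans": [-0.04,0.8,0]},{"trans": [-0.04,0.8,0]},{"trans": [-0.04,0.8,0]},{"trans": [-0.04,0.78,0]},{},{},{}]'

```text
clock: 20.4
tool_pos: [437.3, 336.4, 232.8]
eef_rot: [-0.001, -0.059, 0.998, -0.001]
force: [0.9, -0.0, -0.7]
grip_width: 35.4
finger_force: 27.0
```

```bash
cat > t.py <<'E'
from h import *
import sys
o,im=shot(sys.argv[1]);g=cv2.cvtColor(im,cv2.COLOR_RGB2GRAY);hsv=cv2.cvtColor(im,cv2.COLOR_RGB2HSV)
b=im.astype(int);m=((b[:,:,2]-b[:,:,0]>3)&(hsv[:,:,1]<90)&(g>25)).astype(np.uint8)*255
m=cv2.morphologyEx(m,cv2.MORPH_OPEN,np.ones((3,3)))
c=big(m,(60,20,460,300));print(o['tool_pos'],cv2.contourArea(c));r=cv2.minAreaRect(c)
P=np.array([on('wrist',*p,3,o) for p in cv2.boxPoints(r)]);D=np.diff(P,axis=0);print(r,P.round(1).tolist(),P.mean(0),np.hypot(*D.T),np.degrees(np.arctan2(D[:,1],D[:,0])))
a=cv2.approxPolyDP(c,6,True)[:,0];print([(p.tolist(),on('wrist',*p,3,o).round(1).tolist()) for p in a])
E
python3 t.py w11
```

```text
[437.34809751 336.43290146 232.80744448] 9883.0
((250.0, 134.0), (126.0, 88.0), 90.0) [[334.8, 270.1], [323.3, 368.2], [469.4, 390.9], [482.4, 280.9]] [402.49409554 327.52326286] [ 98.82922081 147.86071028 110.75358119] [ 96.71592081   8.81909711 -83.23661864]
[([206, 72], [335.9, 270.1]), ([212, 197], [481.6, 288.4]), ([222, 189], [469.7, 300.0]), ([290, 191], [462.2, 384.7]), ([294, 72], [324.3, 368.4])]
```

Call:
advance --moves '[{"trans": [-0.04,-0.02,0.8]},{"trans": [0,0,0.9]},{"trans": [0,0,0.9]},{"trans": [0,0,0.8]},{"trans": [0,0,0.5]},{"trans": [0,0,0.2]},{"trans": [0,0,0.06]},{},{}]'

```text
clock: 21.35
tool_pos: [440.8, 336.9, 27.2]
eef_rot: [0.001, -0.058, 0.998, 0.001]
force: [0.3, 1.2, 0.5]
grip_width: 35.1
finger_force: 27.0
```

Call:
advance --moves '[{"trans": [0,0,0.02]},{},{},{}]'

```text
clock: 21.75
tool_pos: [440.0, 336.6, 25.0]
eef_rot: [0.0, -0.058, 0.998, 0.0]
force: [0.6, -0.5, 0.4]
grip_width: 35.2
finger_force: 27.0
```

Lower the last millimetre, release, rise and measure.

Call:
advance --moves '[{"trans": [0,0,0.02]},{},{}]'

```text
clock: 22.05
tool_pos: [439.9, 336.6, 23.9]
eef_rot: [0.0, -0.058, 0.998, 0.0]
force: [-1.0, -0.5, 4.6]
grip_width: 34.9
finger_force: 27.6
```

Call:
advance --moves '[{},{},{},{"trans": [0,0,-0.1]},{"trans": [0,0,-0.3]},{"trans": [0,0,-0.7]},{"trans": [0,0,-0.9]},{"trans": [0,0,-0.9]},{},{}]' --finger_gap 55

```text
clock: 23.05
tool_pos: [440.4, 336.9, 170.3]
eef_rot: [0.001, -0.058, 0.998, 0.001]
force: [-0.4, -0.2, -0.6]
grip_width: 55.1
finger_force: 0.0
```

```bash
sed -i 's/z=18/z=18/;s/,18,o)/,float(sys.argv[3]),o)/' f.py; python3 f.py w12 25 21; python3 t.py w12b
```

```text
[440.40107832 336.87051146 170.28629635]
[[36, 20, 65], [96, 23, 55], [90, 23, 55], [84, 24, 54], [28, 28, 226], [26, 60, 68], [21, 71, 108], [26, 28, 222], [93, 20, 142], [93, 20, 143], [30, 15, 104]]
((253.0, 178.5), (57.0, 38.0), 90.0) [[411.5, 315.4], [407.4, 350.4], [462.9, 357.8], [467.2, 320.8]] [437.23349772 336.09408022] [35.32036881 55.96094002 37.29704125] [ 96.61640645   7.56779554 -83.38675337] 0.9801477377654663
[439.78359719 336.44742065 169.05821359] 12796.0
((248.5, 135.5), (153.0, 109.0), 90.0) [[334.8, 269.7], [323.3, 368.2], [469.3, 391.9], [482.5, 278.5]] [402.45662153 327.07642906] [ 99.23423873 147.85311967 114.10139461] [ 96.61127791   9.19822603 -83.36697938]
[([194, 60], [335.6, 269.7]), ([203, 178], [444.9, 285.4]), ([231, 188], [452.1, 314.6]), ([203, 187], [454.3, 286.0]), ([207, 212], [480.9, 292.1]), ([237, 212], [477.3, 323.3]), ([237, 150], [412.7, 316.8]), ([275, 154], [412.3, 354.6]), ([271, 212], [473.1, 358.6]), ([297, 212], [470.0, 385.6]), ([303, 60], [324.2, 368.4])]
```

To row units: -34 mm is -0.68, -29 mm is -0.58.

Call:
advance --moves '[{"trans": [-0.58,-0.68,-0.12]},{"trans": [-0.58,-0.68,-0.12]},{"trans": [-0.58,-0.66,-0.12]},{},{},{}]'

```text
clock: 23.75
tool_pos: [536.8, 246.4, 185.6]
eef_rot: [-0.001, -0.058, 0.998, -0.0]
force: [0.4, 0.3, -0.2]
grip_width: 55.0
finger_force: 0.0
```

```bash
cat > r.py <<'E'
from h import *
import sys
o,im=shot(sys.argv[1]);g=cv2.cvtColor(im,cv2.COLOR_RGB2GRAY);print(o['tool_pos'],o['joint_pos'][5])
x0,y0,x1,y1=[int(a) for a in sys.argv[2:6]]
for t in (50,80):
    m=(g<t).astype(np.uint8)*255
    c=big(m,(x0,y0,x1,y1));r=cv2.minAreaRect(c);P=np.array([on('wrist',*p,float(sys.argv[6]),o) for p in cv2.boxPoints(r)]);D=np.diff(P,axis=0);print(t,r,P.round(1).tolist(),P.mean(0),np.hypot(*D.T),np.degrees(np.arctan2(D[:,1],D[:,0])),cv2.contourArea(c))
print((g[y0:y1:3,x0:x1:3]//10))
E
python3 r.py w13 215 140 290 215 22
```

```text
[536.82539076 246.36952196 185.57670867] -1.3083792943534072
50 ((251.34617614746094, 177.76922607421875), (24.906747817993164, 24.51451301574707), 11.309932708740234) [[546.6, 230.2], [521.5, 232.4], [523.6, 257.1], [548.8, 255.4]] [535.1386522  243.75585425] [25.18023447 24.74221644 25.29657237] [174.80464997  85.17189892  -3.91442462] 536.5
80 ((248.0961456298828, 177.51922607421875), (32.16304397583008, 26.08344268798828), 11.309932708740234) [[547.2, 223.1], [520.6, 225.7], [523.2, 257.5], [550.1, 255.7]] [535.28057972 240.50233234] [26.77988685 31.90278736 26.93754755] [174.45358305  85.17594382  -3.89420787] 639.5
[[20 20 20 20 20 20 20 20 20 20 20 20 20 20 20 20 20 20 20 20 20 20 20 20
  20]
 [20 20 20 20 20 20 20 20 20 20 21 20 20 20 20 20 20 20 20 20 20 20 20 20
  20]
 [20 20 20 20 20 20 20 20 20 20 20 20 20 20 20 20 20 20 20 20 20 20 20 20
  20]
 [20 20 20 20 20 20 20 20 20 20 20 20 20 20 20 20 20 20 20 20 20 20 20 20
  20]
 [20 20 
[... 972 characters left out ...]
13 12  5  3  2  1  0  1  1  1 13 20 20 20 20 20 20 20
  20]
 [ 9  9  9  9  9 14 15 14 10 11 12 10 11 10  5  3 16 20 20 21 20 20 20 20
  20]
 [ 9  9  9  9 11 20 20 21 20 18 14 15 20 20 20 19 20 20 20 20 20 20 20 20
  20]
 [17 17 19 20 19 20 20 20 20 20 20 20 20 20 20 20 20 20 20 20 20 20 20 20
  20]
 [20 20 20 20 20 20 20 20 20 20 20 20 20 20 20 20 20 20 20 20 20 20 20 20
  20]
 [20 20 20 20 20 20 20 20 20 20 21 20 20 20 20 20 20 20 20 20 20 20 20 20
  20]
 [20 20 20 20 20 20 20 20 20 20 20 20 20 20 20 20 20 20 20 20 20 20 20 20
  20]
 [20 20 20 20 20 20 20 20 20 20 20 20 20 20 20 20 20 20 20 20 20 20 20 20
  21]
 [20 20 20 20 20 20 20 20 20 20 20 20 20 20 20 20 20 20 20 20 20 20 20 20
  20]]
```

To row units: 0.1476 rad is 2.952.

Call:
advance --moves '[{"rot": [0,0,2.952]},{"rot": [0,0,2.952]},{"rot": [0,0,2.952]},{"rot": [0,0,2.952]},{"rot": [0,0,2.952]},{"rot": [0,0,2.952]},{"rot": [0,0,2.952]},{"rot": [0,0,2.952]},{"rot": [0,0,2.952]},{"rot": [0,0,2.952]},{"rot": [0,0,2.952]},{"rot": [0,0,2.952]}]'

```text
clock: 25.0
tool_pos: [536.9, 247.2, 186.4]
eef_rot: [-0.0, 0.738, 0.675, -0.0]
force: [-0.0, 0.5, 0.3]
grip_width: 55.2
finger_force: 0.0
```

Call:
advance --moves '[{"trans": [0,0,0.8]},{"trans": [0,0,0.4]},{},{},{}]'

```text
clock: 25.5
tool_pos: [538.4, 247.0, 127.9]
eef_rot: [0.0, 0.736, 0.677, 0.001]
force: [-0.3, 0.7, -0.2]
grip_width: 54.9
finger_force: 0.0
```

```bash
python3 r.py w14 205 140 300 250 22 | head -3;  python3 -c "
from h import *
o=env.get_obs();print(o['joint_pos'][5],tool(o,[535.1-o['tool_pos'][0],243.8-o['tool_pos'][1],0]))"
```

```text
[538.44012684 246.98613025 127.9356154 ] 0.4623840757592587
50 ((254.0, 195.0), (32.0, 26.0), 90.0) [[528.6, 262.2], [549.4, 260.4], [547.5, 233.3], [526.0, 235.1]] [537.88268641 247.76523848] [20.89004367 27.23387156 21.54079473] [ -4.85781085 -94.15002373 175.12597948] 792.5
80 ((254.5, 195.0), (34.0, 27.0), 90.0) [[528.7, 263.0], [550.3, 261.2], [548.2, 232.3], [525.9, 234.2]] [538.28704117 247.70379418] [21.67322688 28.9374563  22.39127702] [ -4.85732006 -94.09735403 175.12545664] 857.5
0.46234891349875606 [-3.35498153 -3.21489953 -0.0079499 ]
```

To row units: 20 mm is 0.4, 2 mm is 0.04.

Call:
advance --moves '[{"trans": [-0.02,0,0.7]},{"trans": [0,0,0.8]},{"trans": [0,0,0.4]},{"trans": [0,0,0.2]},{"trans": [0,0,0.04]},{},{}]' --finger_gap 50 --grip_n 20

```text
clock: 26.25
tool_pos: [538.9, 245.7, 21.2]
eef_rot: [0.0, 0.736, 0.677, 0.001]
force: [-0.1, 0.8, 0.2]
grip_width: 50.3
finger_force: 0.0
```

Call:
advance --moves '[{},{},{},{},{},{},{}]' --finger_gap 14

```text
clock: 26.95
tool_pos: [538.5, 245.5, 20.7]
eef_rot: [0.0, 0.736, 0.677, 0.001]
force: [-0.6, -0.6, 9.2]
grip_width: 23.7
finger_force: 21.7
```

Call:
advance --moves '[{"trans": [0,0,-0.6]},{"trans": [0,0,-0.8]},{"trans": [0,0,-0.8]},{"trans": [0,0,-0.4]},{},{}]'

```text
clock: 27.55
tool_pos: [538.1, 245.4, 150.3]
eef_rot: [0.0, 0.736, 0.677, 0.001]
force: [0.2, 0.9, -0.2]
grip_width: 23.5
finger_force: 20.6
```

```bash
python3 -c "
from h import *
o,im=shot('w15');g=cv2.cvtColor(im,cv2.COLOR_RGB2GRAY);print(g[200:340:5,194:320:5]//10)"
```

```text
[[23 23 23 23 23 23 23 23 23 23 23 23 23 23 23 23 23 24 24 23 23 23 23 23
  23 23]
 [23 23 23 23 23 23 23 23 23 23 23 21 12 11 11 12 13 17 23 23 23 23 23 23
  23 23]
 [23 23 23 23 23 23 23 23 23 23 17 11 11 11 11 11 11 11 12 17 23 23 23 23
  23 23]
 [23 23 23 23 23 23 22 17 15 23 11 11 11 11 11 11 11 11 11 11 18 23 17 17
  22 24]
 [23 23 23 23 23 17 11 11  5  5  4  4  4  4  4  4  5 11 11 11 11 13 15 15
  15 16]
 [23 23 23 22 12 10 10  9  0  0  0  0  0  0  0  0  0  8 10 12 15 15 15 15
  15 15]
 [23 23 23 20 11  7  7  1  0  0  0  0  0  0  0  0  0  1  7  7 15 15 15 15
  15 15]
 [23 23 23 10  7  7  7  1  1  1  1  1  1  1  1  1  1  1  6  7 10 10 15 15
  15 15]
 [23 23  4  1  
[... 945 characters left out ...]
15 15 15  1  0  1  1  0  0
   1  0]
 [ 1  1  1  1  1  0  1 15 15 15 17 15 15 15 15 15 15 15  1  1  0  0  1  0
   0  0]
 [ 1  1  1  0  1  2  7 15 15 23 23 15 15 15 15 15 15 15  7  2  1  0  0  1
   1  1]
 [ 1  1  1  0  0  7 15 19 24 24 24 18 15 15 15 15 15 15 15  8  1  0  0  1
   1  1]
 [ 0  0  0  1  0  8 23 24 24 24 24 24 15 15 15 15 15 15 15  9  0  0  1  1
   1  1]
 [ 0  1  0  1  0 11 24 24 24 24 24 24 20 15 15 15 15 15 15  7  0  1  1  0
   0  0]
 [ 1  0  0  0  1  1  1  1  6 14 21 23 23 15 12  7  3  1  1  0  1  1  0  0
   1  1]
 [ 1  1  1  0  0  1  1  1  0  0  0  1  1  1  0  0  1  1  0  0  0  0  1  0
   1  1]
 [ 0  1  0  0  0  0  0  1  0  1  0  1  0  1  1  1  1  0  1  0  0  0  1  0
   0  1]]
```

Call:
advance --moves '[{"rot": [0,0,-2]},{"rot": [0,0,-2]},{},{"trans": [0.52,-0.44,0]},{"trans": [0.52,-0.44,0]},{"trans": [0.52,-0.44,0]},{"trans": [0.52,-0.44,0]},{},{},{}]'

```text
clock: 28.6
tool_pos: [438.8, 338.1, 149.4]
eef_rot: [-0.0, 0.666, 0.746, -0.0]
force: [-0.7, 0.8, -0.9]
grip_width: 23.4
finger_force: 20.6
```

```bash
python3 -c "
from h import *
o,im=shot('w16');print(tool(o,[437.8-o['tool_pos'][0],338.1-o['tool_pos'][1],0]),o['tool_pos'])
hsv=cv2.cvtColor(im,cv2.COLOR_RGB2HSV)
m=cv2.inRange(hsv,(15,25,60),(33,200,255));ys,xs=np.where(m[100:330,150:360]);print(len(ys),np.percentile(xs,[1,50,99])+150,np.percentile(ys,[1,50,99])+100)
for p in [(v+0.) for v in ()]:pass
b=[np.percentile(xs,1)+150,np.percentile(xs,99)+150];print([on('wrist',x,y,21,o).round(1) for x in b for y in [np.percentile(ys,1)+100]])"
```

```text
[ 1.44099284e-01 -1.02035620e+00  3.68239796e-04] [438.83012988 338.07309381 149.38515468]
2574 [224. 255. 285.] [167. 188. 287.]
[array([409.9, 354.6]), array([462.8, 360.7])]
```

Call:
advance --moves '[{"trans": [0.02,-0.01,0.6]},{"trans": [0,0,0.7]},{"trans": [0,0,0.5]},{"trans": [0,0,0.22]},{"trans": [0,0,0.08]},{},{},{}]'

```text
clock: 29.45
tool_pos: [438.6, 339.8, 45.9]
eef_rot: [0.0, 0.665, 0.747, 0.001]
force: [0.8, 0.5, -0.3]
grip_width: 23.6
finger_force: 20.6
```

Call:
advance --moves '[{"trans": [0,0,0.02]},{},{},{}]'

```text
clock: 29.85
tool_pos: [437.9, 339.4, 43.9]
eef_rot: [0.0, 0.665, 0.747, 0.0]
force: [-0.5, 0.6, -0.7]
grip_width: 23.8
finger_force: 20.6
```

To row units: 1 mm is 0.02, 0.7 mm is 0.014.

Call:
advance --moves '[{"trans": [0,0,0.02]},{},{"trans": [0,0,0.014]},{},{}]'

```text
clock: 30.35
tool_pos: [437.9, 339.4, 42.0]
eef_rot: [-0.0, 0.665, 0.747, -0.0]
force: [0.0, -0.1, 1.5]
grip_width: 23.4
finger_force: 20.6
```

Call:
advance --moves '[{"trans": [0,0,0.006]},{},{},{}]'

```text
clock: 30.75
tool_pos: [437.9, 339.4, 41.8]
eef_rot: [-0.0, 0.665, 0.747, 0.0]
force: [-0.5, -0.5, -0.7]
grip_width: 23.3
finger_force: 20.6
```

Call:
advance --moves '[{"trans": [0,0,0.006]},{},{},{},{"trans": [0,0,-0.1]},{"trans": [0,0,-0.3]},{"trans": [0,0,-0.7]},{"trans": [0,0,-0.8]},{"trans": [0,0,-0.8]},{},{}]' --finger_gap 42

```text
clock: 31.85
tool_pos: [438.3, 339.7, 177.8]
eef_rot: [0.0, 0.665, 0.747, 0.001]
force: [0.1, -0.6, -0.4]
grip_width: 41.9
finger_force: 0.0
```

```bash
python3 r.py w17 195 140 315 240 43
```

```text
[438.32230163 339.66194325 177.76787414] 0.4888061233527454
50 ((245.2488555908203, 220.18017578125), (26.976879119873047, 87.40824890136719), 80.90972137451172) [[390.8, 308.3], [469.0, 330.9], [476.8, 305.2], [396.6, 281.7]] [433.27610087 306.49929603] [81.41136211 26.87952285 83.58110909] [  16.10143391  -73.0777191  -163.6617209 ] 993.5
80 ((241.712890625, 220.52816772460938), (30.223237991333008, 97.2026596069336), 83.0656509399414) [[382.9, 309.8], [470.6, 331.4], [478.4, 302.2], [388.1, 279.6]] [430.02742168 305.74077574] [90.35754087 30.18749359 93.07050419] [  13.82737118  -75.02353706 -165.97428056] 1583.0
[[10 10 10 ... 20 20 20]
 [10 10 10 ... 20 20 20]
 [10 10 10 ... 20 20 20]
 ...
 [20  8  6 ...  6  6  9]
 [12  6  6 ...  5  6  6]
 [ 5  6  5 ...  6  6  5]]
```

```bash
python3 -c "
from h import *
np.set_printoptions(linewidth=250)
d=np.load('pics/w17.npy',allow_pickle=True).item();im=d['im'];g=cv2.cvtColor(im,cv2.COLOR_RGB2GRAY);print(g[150:240:3,215:296:3]//10)"
```

```text
[[10 10 10 10 10 10 10 10 10 11 12 12 12 12 12 12 12 12 12 12 12 12 12 12 12  9 18]
 [10 10 10 10 10 10 10 10 10 12 12 12 12 12 12 12 12 12 12 12 12 12 12 12 12 10 19]
 [10 10 10 10 10 10 10 10 10 12 12 12 12 12 12 12 12 12 12 12 12 12 12 12 12 11 19]
 [10 10 10 10 10 10 10 10 10 12 12 12 12 12 12 12 12 12 12 12 12 12 12 12 12 10 19]
 [10 10 10 10 10  9  9  9  9 10 10 10  9  9  9 10 10 10 10 10 10 10 12 12 12 10 19]
 [10 10 10 10 10 11 11 11 11 11 11 11 11 11 11 11 11 11 11 11 11 11 11 12 12  9 19]
 [11 11 11 10 15 20 20 20 20 19 18 18 18 18 18 18 18 20 20 20 20 20 19 13 12  9 19]
 [11 11 11 10 15 21 21 21 20  7  1  1  1  1  1  1  2 15 21 21 21 21 20 13 12 10 19]
 [11 11 11 11 15 21 20 20 19  3  2  2  2  2  2  2  1 12 21 21 21 21 20 13 12 10 20]
 [11 11 11 11 14 21 21 20 19  3  1  1  1  1  1  1  1 11 21 21 21 21 20 12 12  9 20]
 [11 11 11 11 14 21 21 20 19  3  1  3  1  1  3  3  1 11 21 21 21 21 19 12 12  9 20]
 [11 11 11 10 14 21 21 20 19  3  1  6  6  6  7  5  1 11 21 21 21 21 19 12 12 10 20]
 [11 11 11 10 14 21 21 20 14  2  1  8  5  6  8  6  1  8 20 20 21 21 19 11 11 10 21]
 [11 11 
[... 720 characters left out ...]
 7  8 11  9  4  5  6  8 19]
 [ 6  4  6 11  9  4  4  4  4  5  7  7  5  4  4  4  4  4  4  4  5  6  4  4  5  7 17]
 [ 4  4  4  7  6  4  4  4  4  4  4  4  4  4  4  4  4  4  4  4  4  4  4  4  4  6 12]
 [ 4  4  4  4  4  4  4  4  4  4  4  4  4  4  4  4  4  4  4  4  4  4  4  4  4  6 10]
 [ 4  4  4  4  4  4  4  4  4  4  4  4  4  4  4  4  4  4  4  4  4  4  4  4  3  6  9]
 [ 4  4  4  4  5  4  5  5  5  5  4  5  5  5  5  5  5  5  5  5  5  5  5  5  5  7  9]
 [ 6  7  7  7  7  7  7  7  7  7  8  8  8  8  8  8  8  8  8  8  8  8  8  8  8  9  9]
 [ 8  9  9  9  9  9  9  9  9  9  9  9  9  8  9  8  8  8  8  8  8  8  8  8  9 10 11]
 [ 7  8  8  8  8  8  8  8  8  8  8  8  8  8  8  8  8  8  8  8  8  8  9 10 12 12 12]]
```

Call:
advance --moves '[{"trans": [0,0,-0.1],"rot": [0,0,-2.856]},{"trans": [0,0,-0.1],"rot": [0,0,-2.856]},{"rot": [0,0,-2.856]},{"rot": [0,0,-2.856]},{"rot": [0,0,-2.856]},{"rot": [0,0,-2.856]},{"rot": [0,0,-2.856]},{"rot": [0,0,-2.856]},{"rot": [0,0,-2.856]},{"rot": [0,0,-2.856]},{"rot": [0,0,-2.856]},{}]' --finger_gap 65

```text
clock: 33.1
tool_pos: [437.2, 338.9, 185.1]
eef_rot: [-0.001, -0.059, 0.998, -0.001]
force: [-0.2, 0.2, 1.2]
grip_width: 64.9
finger_force: 0.0
```

Call:
advance --moves '[{"trans": [-0.3,-0.78,0]},{"trans": [-0.3,-0.78,0]},{"trans": [-0.3,-0.78,0]},{"trans": [-0.3,-0.78,0]},{"trans": [-0.26,-0.78,0]},{},{},{}]'

```text
clock: 33.9
tool_pos: [532.3, 154.6, 186.0]
eef_rot: [-0.001, -0.057, 0.998, -0.0]
force: [-0.9, 0.7, -0.1]
grip_width: 65.1
finger_force: 0.0
```

```bash
python3 r.py w18 200 130 310 240 26 | head -3
```

```text
[532.26738991 154.6404595  185.95313113] -1.4568171293159893
50 ((253.7000274658203, 179.6000213623047), (33.09380340576172, 33.541019439697266), 26.56505012512207) [[541.7, 133.3], [509.9, 145.0], [521.2, 175.6], [553.7, 164.6]] [531.63739317 154.62445347] [33.82260073 32.57843381 34.31518861] [159.7307416   69.69462761 -18.69414331] 866.5
80 ((253.0, 180.0), (34.0, 34.0), 90.0) [[516.8, 135.5], [513.0, 168.6], [547.4, 173.0], [551.3, 138.9]] [532.1306002  153.98283097] [33.24820779 34.73497811 34.33215034] [ 96.48818403   7.31076749 -83.50545244] 943.0
```

To row units: 2 mm is 0.04, 45 mm is 0.9.

Call:
advance --moves '[{"trans": [0,0,0.8]},{"trans": [0,0,0.9]},{"trans": [0,0,0.8]},{"trans": [0,0,0.56]},{"trans": [0,0,0.2]},{"trans": [0,0,0.04]},{},{}]' --finger_gap 65 --grip_n 25

```text
clock: 34.75
tool_pos: [533.9, 154.6, 22.9]
eef_rot: [0.001, -0.058, 0.998, 0.0]
force: [0.7, -0.4, -0.4]
grip_width: 65.0
finger_force: 0.0
```

Call:
advance --moves '[{},{},{},{},{},{},{}]' --finger_gap 25

```text
clock: 35.45
tool_pos: [533.5, 154.2, 22.5]
eef_rot: [0.001, -0.058, 0.998, 0.0]
force: [-1.7, -0.4, 11.5]
grip_width: 35.2
finger_force: 23.8
```

Call:
advance --moves '[{"trans": [0,0,-0.6]},{"trans": [0,0,-0.8]},{"trans": [0,0,-0.8]},{"trans": [0,0,-0.6]},{},{}]'

```text
clock: 36.05
tool_pos: [533.2, 154.1, 162.2]
eef_rot: [0.001, -0.058, 0.998, 0.0]
force: [0.1, 0.2, -1.5]
grip_width: 34.9
finger_force: 25.8
```

Call:
advance --moves '[{"trans": [0.6,0.76,0]},{"trans": [0.6,0.76,0]},{"trans": [0.6,0.76,0]},{"trans": [0.6,0.76,0]},{"trans": [0.6,0.76,0]},{},{},{}]'

```text
clock: 36.85
tool_pos: [362.2, 324.9, 160.8]
eef_rot: [-0.0, -0.058, 0.998, -0.0]
force: [0.8, 0.5, -0.6]
grip_width: 34.5
finger_force: 25.8
```

Call:
advance --moves '[{"trans": [0,0,0.8]},{"trans": [0,0,0.8]},{"trans": [0,0,0.6]},{"trans": [0,0,0.36]},{"trans": [0,0,0.12]},{},{}]'

```text
clock: 37.55
tool_pos: [362.8, 325.2, 27.9]
eef_rot: [0.0, -0.057, 0.998, 0.0]
force: [-0.9, 0.4, 0.3]
grip_width: 35.0
finger_force: 26.3
```

To row units: 1.5 mm is 0.03, 0.5 mm is 0.01.

Call:
advance --moves '[{"trans": [0,0,0.03]},{"trans": [0,0,0.01]},{},{},{}]'

```text
clock: 38.05
tool_pos: [362.0, 325.6, 25.7]
eef_rot: [0.0, -0.058, 0.998, 0.0]
force: [1.0, -0.5, -1.1]
grip_width: 34.7
finger_force: 26.3
```

Call:
advance --moves '[{"trans": [0,0,0.01]},{},{},{}]'

```text
clock: 38.45
tool_pos: [362.0, 325.6, 25.1]
eef_rot: [0.0, -0.058, 0.998, 0.0]
force: [-1.3, -0.1, 5.5]
grip_width: 35.1
finger_force: 26.8
```

To row units: -45 mm is -0.9, -35 mm is -0.7.

Call:
advance --moves '[{},{},{},{"trans": [0,0,-0.1]},{"trans": [0,0,-0.3]},{"trans": [0,0,-0.7]},{"trans": [0,0,-0.9]},{"trans": [0,0,-0.9]},{"trans": [-0.4,0,-0.2]},{"trans": [-0.4,0,0]},{},{}]' --finger_gap 54

```text
clock: 39.65
tool_pos: [401.5, 329.8, 180.0]
eef_rot: [-0.0, -0.058, 0.998, -0.0]
force: [-0.0, 0.4, -1.2]
grip_width: 53.8
finger_force: 0.0
```

```bash
python3 -c "
from h import *
np.set_printoptions(linewidth=300)
o,im=shot('w19');print(o['tool_pos'])
g=cv2.cvtColor(im,cv2.COLOR_RGB2GRAY);hsv=cv2.cvtColor(im,cv2.COLOR_RGB2HSV);print(g[70:240:5,180:330:4]//10)
m=((g<35)).astype(np.uint8)*255
n,_,st,ce=cv2.connectedComponentsWithStats(m[60:240,185:320])
for s,c in zip(st[1:],ce[1:]):
    if s[4]>100: print(s[:2]+[185,60],s[2:],c+[185,60],on('wrist',*(c+[185,60]),29,o))
"
```

```text
[401.45831817 329.81637748 179.9907312 ]
[[21 21 21 ... 22 22 22]
 [21 21 21 ... 22 22 22]
 [21 21 21 ... 22 22 22]
 ...
 [17 21 23 ... 21 21 21]
 [23 22  7 ...  7 20 21]
 [23  9  4 ...  4  7 21]]
[236 124] [ 36  36 474] [253.74683544 142.30590717] [363.15608175 325.50736244]
[246 205] [ 25  28 446] [258.30941704 217.21524664] [436.3096473  338.47486137]
```

```bash
python3 -c "
from h import *
a=cv2.imread('pics/scene0.png')[:,:,::-1];b=env.camera('scene');cv2.imwrite('pics/sceneE.png',b[:,:,::-1])
for n,(x0,y0,x1,y1),t in [('fob',(140,268,195,302),45),('marker cap',(184,180,214,200),45)]:
    for im in(a,b):
        g=cv2.cvtColor(np.ascontiguousarray(im),cv2.COLOR_RGB2GRAY)[y0:y1,x0:x1];ys,xs=np.where(g<t);print(n,len(xs),xs.mean()+x0,ys.mean()+y0)
g=cv2.cvtColor(b,cv2.COLOR_RGB2GRAY);h=cv2.cvtColor(b,cv2.COLOR_RGB2HSV)
ys,xs=np.where(g[105:135,280:310]<40);print('cap',len(xs),xs.mean()+280,ys.mean()+105,xs.ptp() if hasattr(xs,'ptp') else np.ptp(xs),np.ptp(ys))
c=env.get_calibration('scene');W=c['world_to_cam']
for P in [(670.8,5,54),(597,9,37)]:
    q=W[:3]@np.array([*P,1]);print(q[:2]/q[2]*K(c)+[c['cx'],c['cy']])
"
```

```text
fob 340 161.2264705882353 286.1294117647059
fob 293 161.93515358361776 286.31058020477815
marker cap 101 196.78217821782178 190.05940594059405
marker cap 498 198.60843373493975 189.4277108433735
cap 35 294.3142857142857 112.25714285714285 4 8
[295.45176884 113.13237413]
[311.14026663 136.53854825]
```

```bash
python3 -c "
from bench import env
print(env.finish_job())"
```

```text
the job is handed in; nothing more can be done
None
```

Both kits are made up and I handed the job in at about 40 s. The last camera checks put all five parts in place and released, with the fob unmoved; the arm hid the marker in that last picture, but no move went near it. The hand-in returned no verdict.

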